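# Sort a buffing block through the tipping chute of a three-way carousel

## Robot

A 6-joint arm with a two-finger parallel gripper is mounted at the origin on a cart in front of the work surface, level with it; the furniture and walls round the work are solid. World frame = base frame: x ahead of the robot, y to its left, z up, the work surface at z = 0. Lengths are in m, angles in rad, forces in N, time in s.
With the tool pointing down it reaches from about 0.4 to 0.825 m from the base axis. Payload 7 kg.
Tool frame: the origin (TCP) lies at the very end of the fingers, on their centre line; the grasp point (between the pads) lies 19 mm behind it; z points along the fingers, y is the line along which they close (so a half turn about z gives the same grasp; the last joint's range is limited). The gripper opens to 88 mm and grips with 3 to 60 N. Pads are 19 mm wide; open, the fingers measure 130 mm over their backs; the gripper's body (78 mm by 193 mm) begins 47 mm behind the grasp point.
Start: joints at [1.608, 0.359, 0.012, 0, -1.224, -0.288], TCP at [0.168, 0.654, 0.227] pointing down, gripper open.
Joint ranges: [-3.07, 3.07], [-1.43, 2.12], [-1.02, 1.25], [-3.03, 1.67], [-3.05, -0], [-3.03, 3.03]. Speed limits (rad/s): [2.39, 2.39, 3.01, 3.14, 3.14, 3.14].

## Interface

Orientations are given as [roll, pitch, yaw] about the fixed x, y, z axes, in that order (R = Rz(yaw) Ry(pitch) Rx(roll)).
In Python, from station import arm gives the robot as it stands.
- The arm moves only by the tool step_arm, never from a script. Its argument "rows" is a list of rows, each a list of 5 numbers: the shift along the world's x, y, z in m, then the turn about the world's z in rad, then the finger opening in m, from 0 to 0.0876. In form: [[x, y, z, spin, gripper], ...]. A call has 1 to 20 rows; each row is the pose to reach, as a shift and turn from the pose commanded when the call began; what a row does not reach only later rows make up. A row lasts 1/10 s, in which the tool goes at most 50 mm and 8.59 degrees, less where a joint would pass 70% of its speed; a pose out of reach is approached as far as the arm can. A call with a gripper value outside its range is refused whole. The fingers move at their own pace and stop on an object; "newtons" is the grip in N (left out, the last holds). Time passes only in rows, so rows that repeat a pose let the fingers close. It gives the time, the measured TCP pose, the force, the opening and the grip force at its end, in the units of the state.
- arm.get_state(): the state, without advancing time (a new reading comes with each control period).
- arm.grab_frame(name): name is "side" or "top"; returns a dict with "color" (480x640x3 uint8, blue, green, red), "vfov" (degrees; the focal length in pixels is half the picture's height over the tangent of half this angle, whatever the lens; pixels are square), "cx", "cy" (the principal point, pixels), "rvec" (rotation vector, rad) and "tvec" (3), from world to camera coordinates, as OpenCV has them. Camera axes: x right, y down, z forward; pixel columns grow to the right and rows downward; lengths in m; the calibration is good to about 2 mm. A picture is of the moment at which its call begins. There is no depth.
- arm.job_done(): hands the job in; it is judged then, once.
The state is a dict: "t": time; "q": joint angles; "qd": joint speeds; "joint_efforts": joint torques, N m; "eef_pos": TCP position; "ee_rot": TCP orientation; "force": force on the tool from outside, world axes, zero at the start; "moment": the same for the moment, N m; "width": finger opening in m; "gripper_force": force on a finger pad.
Only numpy, scipy, OpenCV 4.12 (cv2) and the standard library are available. Lean on these libraries where they do the work, as an engineer would, in place of code of your own. Each camera call takes 0.05 s, during which the arm holds its last target. There are 200 camera calls.

## Task

Turn the sorting carousel by its centre handle until the green compartment sits squarely under the mouth of the tipping chute. Then lift the buffing block out of its cradle, put it down on the bench so that you can take it again by its two ends, and lay it gently in the chute without dropping it. Raise the chute by its red rear handle so that the block slides into the green compartment, lower the chute back to level, let go, and leave the tin, the lens clock and the spray bottle where they are.

Things in the scene. Friction and masses are not known exactly. Their poses are not given: they have to be found in the camera images.
- station: Grey foot and aluminium post that carry the carousel and the chute; fixed to the bench, its place differs each time. Origin: on the bench (z = 0) under the carousel's axis. Its -y axis points from the carousel's axis along the chute towards the chute's rear handle (about -y in the room).
- turntable (a joint): Angle of the carousel about its upright axis, rad, growing counter-clockwise seen from above; it turns freely many times either way against a light friction (0.04 N m) and stays where it is left. At 0 or any whole turn (2 pi) the green compartment is exactly under the chute's mouth. The starting angle can be anything from 0.8 to 5.4.
- turn_handle (a point): Middle of the black bar handle on the carousel's axis, 118 mm above the bench. The bar is 12 mm thick (its x), 50 mm long (its y) and 45 mm tall (96 to 141 mm above the bench); grip it across the 12 mm from above. It turns with the carousel; its -y axis points at the green compartment.
- green_mid (a point): Point on the green floor, 60 mm from the carousel's axis, on the middle line of the green compartment. The carousel is a white round bin 184 mm across, rim 65 mm and floor 23 mm above the bench, with three 120-degree compartments with coloured floors: green, red (counter-clockwise of green) and yellow.
- chute_drop (a point): Fixed point, 23 mm above the bench, below the chute's mouth, 60 mm from the carousel's axis: green_mid lies on it when the green compartment is squarely under the chute.
- chute (a joint): Tilt of the tipping chute, rad: 0 is level (it rests there by its weight), up to 1.05 with the rear raised. It falls back level if let go; about 1 N at the handle lifts it. The block starts to slide at about 0.4 to 0.7, so raise it to about 0.95 and wait a moment.
- chute_hinge (a point): Middle of the chute's hinge line, at its open mouth, 95 mm above the bench; fixed. The hinge line is level and across the chute (the station's x).
- chute_bed (a point): Middle of the chute's floor, 60 mm behind the hinge (along its -y), 95 mm above the bench when level. Its -y points to the rear, x across, z up from the floor. The chute is an aluminium trough, inside 38 mm wide and 119 mm long, side walls 45 mm above its floor, rear wall 24 mm, mouth open: fingers have room at the ends of the block, not at its sides.
- chute_handle (a point): Middle of the chute's red round handle bar (10 mm thick, 52 mm long, across the chute), 156 mm behind the hinge and 12 mm above the floor of the chute, 29 mm clear of the rear wall. Pinch it from above and follow the arc about the hinge.
- buff_block: Buffing block, grey felt with a light wooden back, a box 26 mm (x) by 62 mm (y) by 24 mm high, about 30 g. Origin: centre of its underside. The bench behind the cradle, from 0.53 to 0.60 m ahead of the robot and 0.08 to 0.22 m to its right, is free for putting it down.
- cradle: Dark wooden cradle, fixed, at a different place each time. Origin: centre of its underside on the bench. The block stands on its 8 mm thick, 30 mm wide floor, lengthwise along y, between two end cheeks 36 mm wide, 36 mm high and 10 mm thick, with 3 mm to spare at each end: it can be gripped there only across its 26 mm width.
- nose_pad_tin: Round white and teal tin, 54 mm across, 22 mm high, standing by; origin under its centre.
- lens_clock: Lens clock (round white dial gauge) lying on its back, 72 x 50 x 12 mm, standing by; origin under its centre.
- lens_spray: White round spray bottle, 50 mm across, 131 mm high, standing by; origin under its centre.

How it is judged:
By the outcome, as a careful person would: the job done as asked, in the order asked, and still so for the second after the job is handed in, with the robot touching nothing.
It also fails if it takes over 72 s, if anything falls off the work surface, if the arm or the gripper's body presses on something with over 40 N, if the wrist force passes 120 N, or if a joint passes its speed limit or range.

## Working session

There is one attempt and no reset: what is moved stays moved. The work goes in short steps, Python scripts to look and compute and a tool call to move; the robot and the scene stay as the last step left them, time stands still between calls to the robot, and variables do not carry over. Pictures are saved under pics/ and viewed, at most 10 in all, crops included, and the job is handed in when it is done.

Besides the shell and the picture viewer there is one more tool, called after "Request:" as a command line: name --pt "numbers of a row" for each row, then --argument value for the rest. step_arm: Moves the arm, as the interface text tells. Its arguments: {"type":"object","properties":{"rows":{"type":"array"},"newtons":{"type":"number"}},"required":["rows"]}

```bash
mkdir -p pics; cat > h.py <<'E'
import numpy as np, cv2
from station import arm
def cam(n):
    f=arm.grab_frame(n); im=np.array(f["color"]); F=im.shape[0]/2/np.tan(np.radians(f["vfov"])/2)
    K=np.array([[F,0,f["cx"]],[0,F,f["cy"]],[0,0,1]]); R=cv2.Rodrigues(np.array(f["rvec"],float))[0]; t=np.array(f["tvec"],float).ravel()
    return dict(im=im,K=K,R=R,t=t,c=-R.T@t)
def ray(C,p):
    d=C["R"].T@np.linalg.inv(C["K"])@np.array([p[0],p[1],1.]); return d/np.linalg.norm(d)
def plane(C,p,z):
    d=ray(C,p); return C["c"]+d*(z-C["c"][2])/d[2]
def tri(A,p,B,q):
    a,b=ray(A,p),ray(B,q); s=np.linalg.lstsq(np.c_[a,-b],B["c"]-A["c"],rcond=None)[0]
    P,Q=A["c"]+s[0]*a,B["c"]+s[1]*b; return (P+Q)/2,np.linalg.norm(P-Q)
def proj(C,X):
    x=C["K"]@(C["R"]@np.array(X,float)+C["t"]); return x[:2]/x[2]
E
python3 - <<'E'
from h import *
for n in("side","top"):
    C=cam(n); cv2.imwrite(f"pics/{n}0.png",C["im"]); print(n,C["c"].round(3),C["R"][2].round(3),C["K"][0,0])
s=arm.get_state(); print(s["t"],s["eef_pos"],s["ee_rot"],s["width"])
E
```

```text
side [0.204 0.735 0.827] [ 0.349 -0.64  -0.684] 553.0610213746837
top [0.379 0.086 1.194] [ 0.157 -0.004 -0.988] 540.6811579103751
0.1 [0.16745218 0.65345428 0.22571334] [ 3.14009058e+00 -1.63058262e-04 -2.50905089e-01] 0.08762752869373928
```

View pics/side0.png

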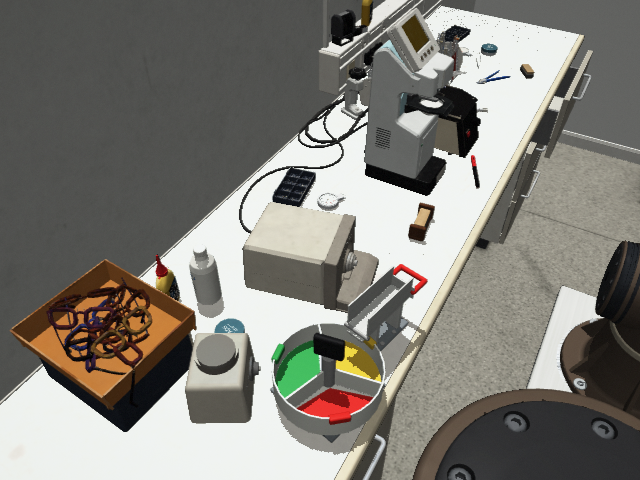

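View pics/top0.png

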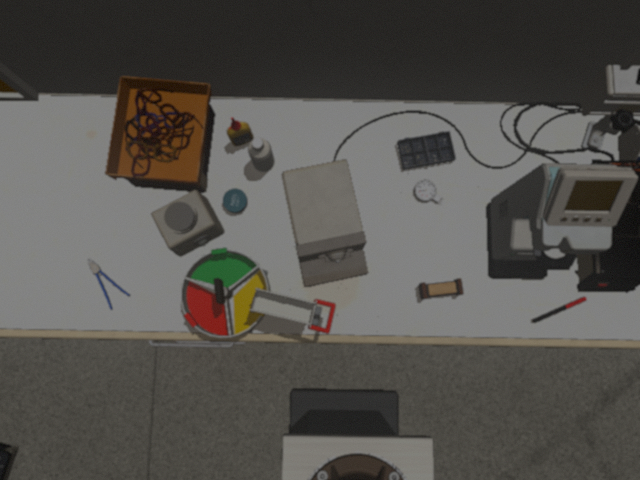

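The views show the carousel (top ≈(227,293), side ≈(329,380)), the chute's red handle (top (322,316), side (410,280)), and the cradle with the block (top (440,289), side (421,221)). Green points to +x (up in the top view). The tin, lens clock and spray bottle stand clear behind.

```bash
python3 - <<'E'
from h import *
S=cam("side");T=cam("top")
a=cv2.resize(T["im"][240:345,170:345],None,fx=4,fy=4,interpolation=cv2.INTER_CUBIC)[:, :400*2]
cv2.imwrite("pics/topc.png",a)
b=S["im"][255:455,260:440]; b=cv2.resize(b,None,fx=3,fy=3,interpolation=cv2.INTER_CUBIC)
c=cv2.resize(T["im"][265:315,405:475],None,fx=3.6,fy=3.6,interpolation=cv2.INTER_CUBIC); d=cv2.resize(S["im"][195:250,395:445],None,fx=4,fy=4,interpolation=cv2.INTER_CUBIC)
o=np.zeros((600,800,3),np.uint8); o[:600,:540]=b; o[:c.shape[0],545:545+c.shape[1]]=c; o[250:250+d.shape[0],545:545+d.shape[1]]=d
cv2.imwrite("pics/mix.png",o)
for n,C in(("T",T),("S",S)):
    h=cv2.cvtColor(C["im"],cv2.COLOR_BGR2HSV); H,Sa,V=[h[...,i].astype(int) for i in range(3)]
    for k,m in dict(green=(abs(H-65)<15)&(Sa>120)&(V>60),red=((H<6)|(H>174))&(Sa>150)&(V>80),yellow=(abs(H-25)<6)&(Sa>150)&(V>80),black=(V<45),wood=(abs(H-15)<9)&(Sa>70)&(V>90)).items():
        N,L,st,ce=cv2.connectedComponentsWithStats(m.astype(np.uint8))
        for i in range(1,N):
            x,y,w,hh,ar=st[i]
            ok=(170<x<480 and 240<y<345) if n=="T" else (260<x<450 and 195<y<455)
            if ar>12 and ok: print(n,k,st[i],ce[i].round(1))
E
```

```text
T green [212 249  14   6  54] [218.4 251.4]
T green [ 192  257   60   30 1042] [221.5 270.4]
T red [ 185  285   42   50 1310] [204.7 311.1]
T red [311 300  24  33 177] [325.2 317.2]
T yellow [234 274  31  59 820] [245.3 302.7]
T black [300 255  17   6  37] [307.9 257.4]
T black [215 279  10  24 164] [219.1 290.7]
T wood [429 282  27  13 281] [442. 288.]
T wood [233 284  13  14  20] [238.5 290.8]
T wood [233 299   2  15  16] [233.8 305.7]
S green [ 276  341   44   56 1495] [297.1 368.2]
S green [272 344  13  19 110] [277.8 352.1]
S red [393 264  34  30 256] [411.3 276.4]
S red [ 297  388   76   37 1483] [335. 405.]
S yellow [364 337  12  12  71] [370.1 342.7]
S yellow [336 341  45  41 943] [357.8 362.3]
S black [419 205  15  23  76] [427.4 213.7]
S black [409 227  17  14 173] [416.4 233.4]
S black [349 236   5   8  21] [351.  239.6]
S black [313 333  32  28 635] [328.5 346.6]
S black [435 403  84  77 230] [461.9 440.5]
S wood [420 203  14   4  18] [426.3 204.4]
S wood [410 208  21  21 209] [421.5 217.6]
S wood [367 337   9  12  42] [371.3 342.1]
S wood [345 341  34  39 522] [362.7 361.2]
S wood [ 423  391  191   75 1824] [502.1 412.3]
```

View pics/topc.png

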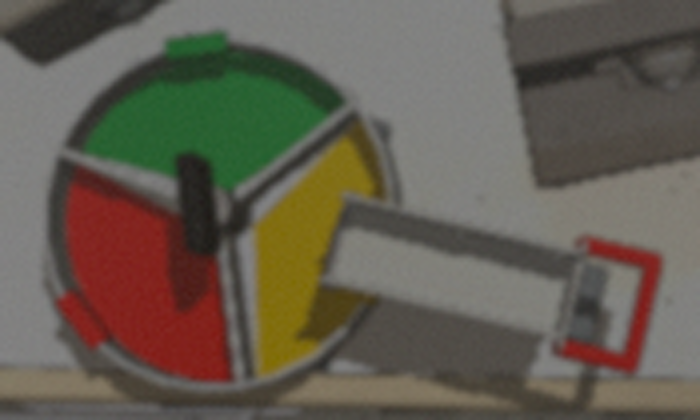

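View pics/mix.png

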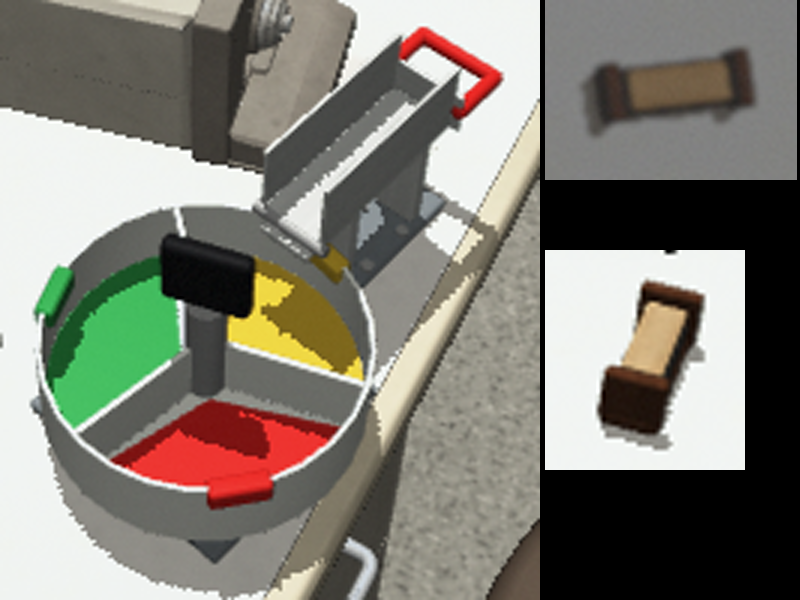

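Top crop: the red crossbar runs (650,262)–(628,362), the black bar spans (177–215,152–252), and the red tab is near (82,320). Mixed picture: the crossbar in the side view runs (425,36)–(494,76), the red tab is at (240,488), and the block's wood lies cleanly between the dark cheeks.

```bash
python3 - <<'E'
from h import *
from scipy.optimize import least_squares
S=cam("side");T=cam("top")
ct=lambda x,y:np.array([170+(x+.5)/4-.5,240+(y+.5)/4-.5]); cs=lambda x,y:np.array([260+(x+.5)/3-.5,255+(y+.5)/3-.5])
pairs=dict(barA=(ct(650,260),cs(425,36)),barB=(ct(629,363),cs(494,76)),black=((219.1,290.7),(328.5,346.6)),gtab=((218.4,251.4),(277.8,352.1)),rtab=(ct(82,320),cs(240,488)),block=((442,288),(421.5,217.6)))
P={}
for k,(a,b) in pairs.items():
    P[k],e=tri(T,a,S,b); print(k,P[k].round(4),"gap",round(e,4))
m=(P["barA"]+P["barB"])/2; print("handle",m, "len",np.linalg.norm(P["barA"]-P["barB"]))
ax=P["black"]; d=m-ax; print("axis->handle",np.linalg.norm(d[:2]),np.degrees(np.arctan2(d[1],d[0])))
bd=P["barA"]-P["barB"]; print("bar normal deg",np.degrees(np.arctan2(-bd[0],bd[1]))%180, np.degrees(np.arctan2(bd[1],bd[0]))-90)
for k in("gtab","rtab"):
    d=P[k]-ax; print(k,np.linalg.norm(d[:2]),np.degrees(np.arctan2(d[1],d[0])))
# floor colours -> plane .023
for n,C in(("T",T),("S",S)):
    h=cv2.cvtColor(C["im"],cv2.COLOR_BGR2HSV).astype(int); H,Sa,V=h[...,0],h[...,1],h[...,2]
    M=(V<60) if n=="T" else (V<60)
    b=M.copy(); b[:]=0
    if n=="T": b[275:306,212:228]=1
    else: b[328:364,308:348]=1
    M=(M&b).astype(np.uint8); c=max(cv2.findContours(M,0,1)[0],key=cv2.contourArea); print(n,"blackrect",cv2.minAreaRect(c))
    W=((abs(H-15)<9)&(Sa>70)&(V>90)).astype(np.uint8); W2=W*0
    sl=(slice(275,300),slice(425,460)) if n=="T" else (slice(205,232),slice(405,436)); W2[sl]=W[sl]
    N,L,st,ce=cv2.connectedComponentsWithStats(W2); i=1+np.argmax(st[1:,4]); c=max(cv2.findContours((L==i).astype(np.uint8),0,1)[0],key=cv2.contourArea)
    r=cv2.boxPoints(cv2.minAreaRect(c)); w=np.array([plane(C,p,.032) for p in r]); print(n,"block",w.mean(0).round(4),(w[:,:2]).round(4).tolist(), plane(C,ce[i],.032).round(4))
E
```

```text
barA [0.4189 0.0619 0.1117] gap 0.0006
barB [0.3693 0.0719 0.1121] gap 0.0018
black [0.4431 0.286  0.1231] gap 0.0018
gtab [0.5288 0.3017 0.0681] gap 0.0023
rtab [0.3858 0.3534 0.0657] gap 0.0014
block [ 0.4632 -0.1754  0.0306] gap 0.0032
handle [0.39409652 0.06687903 0.111906  ] len 0.05052667362489885
axis->handle 0.22451659762700887 -102.60067099656081
bar normal deg 78.61784371727602 -101.38215628272398
gtab 0.08711558296658184 10.392835607539652
rtab 0.08847001862561657 130.33208198426527
T blackrect ((220.41998291015625, 290.44000244140625), (25.597265243530273, 11.7379732131958), 81.8698959350586)
T block [ 0.4618 -0.1753  0.032 ] [[0.4694, -0.1458], [0.4764, -0.2029], [0.4541, -0.2048], [0.4472, -0.1479]] [ 0.4616 -0.1753  0.032 ]
S blackrect ((327.603759765625, 348.38677978515625), (34.34013748168945, 25.136981964111328), 15.945395469665527)
S block [ 0.4674 -0.1727  0.032 ] [[0.4766, -0.138], [0.4898, -0.2066], [0.4576, -0.207], [0.4457, -0.139]] [ 0.4645 -0.1735  0.032 ]
```

Request:
step_arm --pt "0.275 -0.368 0 0.433 0.044" --pt "0.275 -0.368 0 0.433 0.044" --pt "0.275 -0.368 0 0.433 0.044" --pt "0.275 -0.368 0 0.433 0.044" --pt "0.275 -0.368 0 0.433 0.044" --pt "0.275 -0.368 0 0.433 0.044" --pt "0.275 -0.368 0 0.433 0.044" --pt "0.275 -0.368 0 0.433 0.044" --pt "0.275 -0.368 0 0.433 0.044" --pt "0.275 -0.368 0 0.433 0.044" --pt "0.275 -0.368 0 0.433 0.044" --pt "0.275 -0.368 0 0.433 0.044" --pt "0.275 -0.368 0 0.433 0.044" --pt "0.275 -0.368 -0.04 0.433 0.044" --pt "0.275 -0.368 -0.067 0.433 0.044" --pt "0.275 -0.368 -0.067 0.433 0.044" --pt "0.275 -0.368 -0.067 0.433 0.044" --newtons 10

```text
t: 2.0
eef_pos: [0.4424, 0.2867, 0.1601]
ee_rot: [3.141, 0.0, 0.184]
force: [-0.0, -0.6, 0.2]
width: 0.0436
gripper_force: 0.0
```

```bash
python3 - <<'E'
from h import *
s=arm.get_state(); print(s["t"],s["eef_pos"],s["ee_rot"],s["width"],s["q"])
S=cam("side");T=cam("top")
a=cv2.resize(S["im"][210:430,220:440],(600,600)); b=cv2.resize(T["im"][200:360,160:260],(200,320)); o=np.zeros((600,800,3),np.uint8);o[:,:600]=a;o[:320,600:]=b
cv2.imwrite("pics/app.png",o)
E
```

```text
2.0 [0.44236822 0.28674222 0.16007777] [3.14074596e+00 5.74365906e-05 1.84100345e-01] 0.04362173949825321 [ 9.47921643e-01  1.72022377e-01 -4.06554372e-01  6.82622248e-04
 -9.92846813e-01  8.06601953e-01]
```

View pics/app.png

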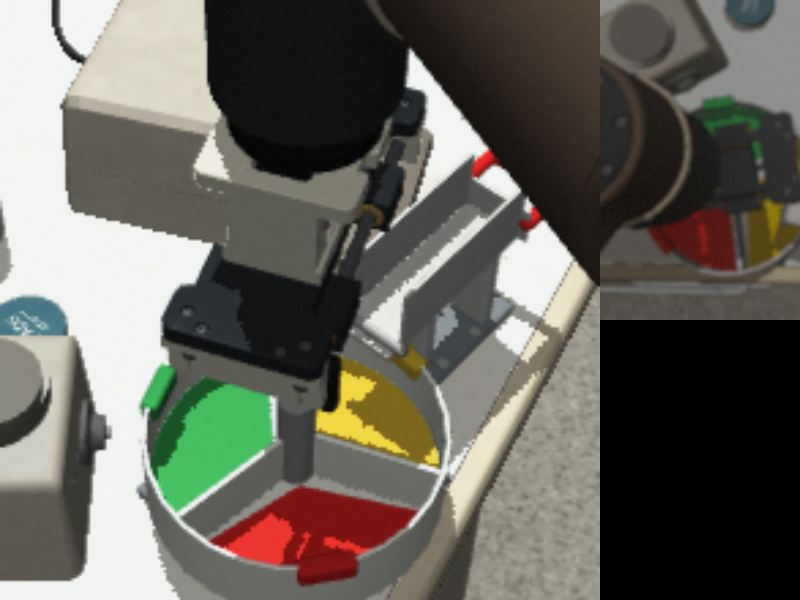

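The gripper stands centred over the post at about (300,440) in the crop, with the bar hidden behind it. The fingers line up with the bar, so I descend, close and turn.

Request:
step_arm --pt "0 0 -0.03 0 0.044" --pt "0 0 -0.059 0 0.044" --pt "0 0 -0.059 0 0.044" --pt "0 0 -0.059 0 0.0" --pt "0 0 -0.059 0 0.0" --pt "0 0 -0.059 0 0.0" --pt "0 0 -0.059 0 0.0" --pt "0 0 -0.059 0 0.0" --pt "0 0 -0.059 0 0.0" --pt "0 0 -0.059 0 0.0" --newtons 12

```text
t: 3.1
eef_pos: [0.4431, 0.2849, 0.1015]
ee_rot: [3.14, -0.001, 0.182]
force: [1.5, -5.1, 4.8]
width: 0.0119
gripper_force: 12.0
```

Request:
step_arm --pt "0 -0.0015 0 -0.13 0" --pt "0 -0.0015 0 -0.26 0" --pt "0 -0.0015 0 -0.39 0" --pt "0 -0.0015 0 -0.52 0" --pt "0 -0.0015 0 -0.65 0" --pt "0 -0.0015 0 -0.78 0" --pt "0 -0.0015 0 -0.91 0" --pt "0 -0.0015 0 -1.04 0" --pt "0 -0.0015 0 -1.17 0" --pt "0 -0.0015 0 -1.3 0" --pt "0 -0.0015 0 -1.43 0" --pt "0 -0.0015 0 -1.56 0" --pt "0 -0.0015 0 -1.69 0" --pt "0 -0.0015 0 -1.82 0" --pt "0 -0.0015 0 -1.9 0" --pt "0 -0.0015 0 -1.969 0" --pt "0 -0.0015 0 -1.969 0" --pt "0 -0.0015 0 -1.969 0" --pt "0 -0.0015 0 -1.969 0"

```text
t: 5.0
eef_pos: [0.445, 0.2866, 0.1016]
ee_rot: [-3.138, 0.005, -1.786]
force: [9.7, 4.2, -6.6]
width: 0.0119
gripper_force: 12.0
```

Request:
step_arm --pt "0 0 0 0 0.03" --pt "0 0 0 0 0.03" --pt "0 0 0 0 0.03" --pt "0 0 0.04 0 0.03" --pt "0 0 0.09 0 0.03" --pt "0 0 0.13 0 0.03" --pt "0 0 0.13 0 0.05"

```text
t: 5.7
eef_pos: [0.4447, 0.2862, 0.2369]
ee_rot: [-3.136, 0.008, -1.786]
force: [0.9, 0.1, -0.7]
width: 0.034
gripper_force: 0.0
```

Request:
step_arm --pt "0.018 -0.46 0 0.337 0.06" --pt "0.018 -0.46 0 0.337 0.06" --pt "0.018 -0.46 0 0.337 0.06" --pt "0.018 -0.46 0 0.337 0.06" --pt "0.018 -0.46 0 0.337 0.06" --pt "0.018 -0.46 0 0.337 0.06" --pt "0.018 -0.46 0 0.337 0.06" --pt "0.018 -0.46 0 0.337 0.06" --pt "0.018 -0.46 0 0.337 0.06" --pt "0.018 -0.46 0 0.337 0.06" --pt "0.018 -0.46 0 0.337 0.06" --pt "0.018 -0.46 0 0.337 0.06" --pt "0.018 -0.46 0 0.337 0.06" --pt "0.018 -0.46 0 0.337 0.06"

```text
t: 7.1
eef_pos: [0.4607, -0.1745, 0.2307]
ee_rot: [-3.141, 0.0, -1.448]
force: [0.0, -0.8, 0.4]
width: 0.0601
gripper_force: 0.0
```

```bash
python3 - <<'E'
from h import *
s=arm.get_state(); print(s["t"],s["eef_pos"],s["ee_rot"],s["width"],s["force"])
S=cam("side");T=cam("top")
a=cv2.resize(S["im"][190:455,255:455],(450,596),interpolation=2); b=cv2.resize(T["im"][240:345,170:345],(345,207),interpolation=2); o=np.zeros((600,800,3),np.uint8);o[:596,:450]=a;o[:207,455:]=b
c=cv2.resize(T["im"][240:340,400:500],(300,300));o[220:520,455:755]=c
cv2.imwrite("pics/turned.png",o)
for n,C in(("T",T),("S",S)):
    h=cv2.cvtColor(C["im"],cv2.COLOR_BGR2HSV); H,Sa,V=[h[...,i].astype(int) for i in range(3)]
    for k,m in dict(green=(abs(H-65)<15)&(Sa>120)&(V>60),red=((H<6)|(H>174))&(Sa>150)&(V>80),yellow=(abs(H-25)<6)&(Sa>150)&(V>80),black=(V<45)).items():
        N,L,st,ce=cv2.connectedComponentsWithStats(m.astype(np.uint8))
        for i in range(1,N):
            x,y,w,hh,ar=st[i]
            ok=(170<x<300 and 240<y<345) if n=="T" else (260<x<400 and 295<y<455)
            if ar>30 and ok: print(n,k,st[i],ce[i].round(1))
E
```

```text
7.1 [ 0.46069218 -0.17448256  0.2307128 ] [-3.14122840e+00  4.05611534e-05 -1.44784792e+00] 0.0601443842207171 [ 0.04967839 -0.75204062  0.36752037]
T green [235 272  29  59 717] [246.2 298.5]
T red [207 249  14   8  66] [213.5 252.7]
T red [ 189  255   61   32 1250] [219.2 270.7]
T yellow [ 187  288   46   47 1462] [207.9 312.6]
T black [ 290  255   77  225 4821] [336.7 400.6]
S green [336 340  44  35 904] [354.5 359. ]
S red [ 275  341   44   62 1613] [296.4 370.9]
S red [270 349  12  21 124] [275.4 357.8]
S yellow [ 303  388   73   36 1494] [339.7 403.9]
S black [316 329  26  37 538] [328.5 346.7]
```

View pics/turned.png

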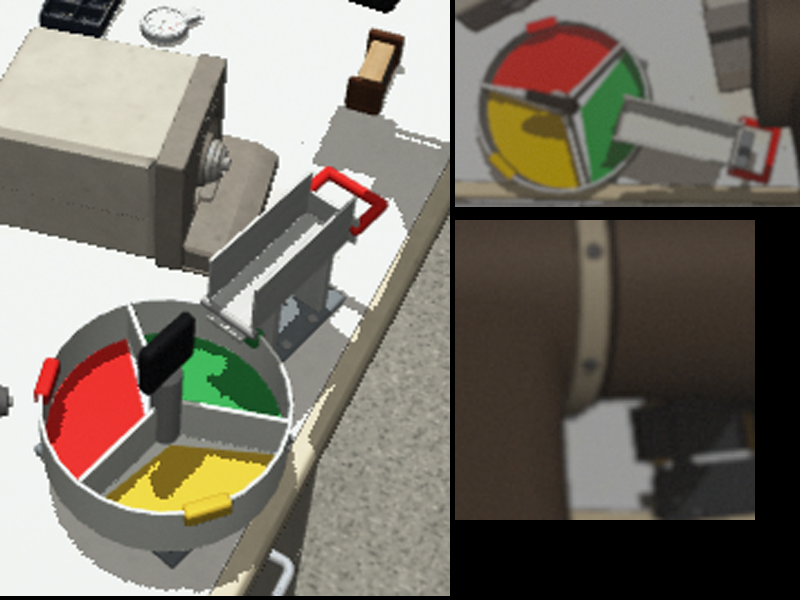

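Green now sits under the mouth (side crop ≈(225,375)), with its tab beneath the chute. I check the angle numerically from the red and yellow tabs.

```bash
python3 - <<'E'
from h import *
S=cam("side");T=cam("top")
for n,C,r in(("T",T,(170,235,240,345)),("S",S,(262,360,300,455))):
    h=cv2.cvtColor(C["im"],cv2.COLOR_BGR2HSV); H,Sa,V=[h[...,i].astype(int) for i in range(3)]
    m=((abs(H-25)<6)&(Sa>150)&(V>80)).astype(np.uint8)
    N,L,st,ce=cv2.connectedComponentsWithStats(m)
    for i in range(1,N):
        x,y=ce[i]
        if r[0]<x<r[1] and r[2]<y<r[3] and st[i,4]>8: print(n,"yellow",st[i],ce[i].round(1))
ax=np.array([.4435,.2855]); d=np.array([.3941,.0669])-ax; print("chute",np.degrees(np.arctan2(d[1],d[0])),np.hypot(*d))
p,e=tri(T,(213.5,252.7),S,(275.4,357.8)); v=p[:2]-ax; print("red",p,e,np.degrees(np.arctan2(v[1],v[0]))-120,np.hypot(*v))
# yellow tab, side crop (207,508)/2.25 ; top crop (500,165)
q=((500-455)/345*175+170,165/207*105+240),(255+207*200/450,190+508*265/596)
p2,e=tri(T,q[0],S,q[1]); v=p2[:2]-ax; print("yel",p2,e,np.degrees(np.arctan2(v[1],v[0]))+120-360,np.hypot(*v))
# black bar direction from top: bar at z .118
M=np.zeros((480,640),np.uint8); M[275:305,205:240]=(T["im"].max(2)<50)[275:305,205:240]
ys,xs=np.nonzero(M); c=np.cov(xs,ys); w,vv=np.linalg.eigh(c); mu=np.array([xs.mean(),ys.mean()]); a=plane(T,mu-10*vv[:,1],.12);b=plane(T,mu+10*vv[:,1],.12)
print("bar",len(xs),(a+b)/2,np.degrees(np.arctan2(*(b-a)[[1,0]])))
m=(T["im"],)
E
```

```text
T yellow [ 187  288   46   47 1461] [207.8 312.6]
S yellow [ 303  388   73   36 1494] [339.7 403.9]
chute -102.7340090234496 0.2241122932817385
red [0.5263041  0.31222839 0.06679047] 0.0029986892364256383 -102.1104080745304 0.08701106445799152
yel [0.37729405 0.34689334 0.06750707] 0.0006546004103785522 -102.84002178075445 0.09029047331109108
bar 73 [0.44069543 0.28324526 0.12      ] 77.18290586727953
```

Request:
step_arm --pt "0.001 -0.001 -0.05 0 0.06" --pt "0.001 -0.001 -0.1 0 0.06" --pt "0.001 -0.001 -0.15 0 0.06" --pt "0.001 -0.001 -0.18 0 0.06" --pt "0.001 -0.001 -0.2 0 0.06" --pt "0.001 -0.001 -0.21 0 0.06" --pt "0.001 -0.001 -0.219 0 0.06" --pt "0.001 -0.001 -0.219 0 0.06" --pt "0.001 -0.001 -0.219 0 0.0" --pt "0.001 -0.001 -0.219 0 0.0" --pt "0.001 -0.001 -0.219 0 0.0" --pt "0.001 -0.001 -0.219 0 0.0" --pt "0.001 -0.001 -0.219 0 0.0" --pt "0.001 -0.001 -0.219 0 0.0" --pt "0.001 -0.001 -0.219 0 0.0" --pt "0.001 -0.001 -0.219 0 0.0" --newtons 10

```text
t: 8.9
eef_pos: [0.4618, -0.1767, 0.0119]
ee_rot: [-3.141, -0.0, -1.45]
force: [-1.1, 0.8, 5.7]
width: 0.0256
gripper_force: 10.0
```

Request:
step_arm --pt "0 0 0.02 0 0" --pt "0 0 0.05 0 0" --pt "0 0 0.07 0 0" --pt "0.04 0.01 0.07 0 0" --pt "0.08 0.02 0.07 0 0" --pt "0.103 0.02 0.07 0 0" --pt "0.103 0.02 0.07 0 0" --pt "0.103 0.02 0.04 0 0" --pt "0.103 0.02 0.015 0 0" --pt "0.103 0.02 0.0 0 0" --pt "0.103 0.02 -0.005 0 0" --pt "0.103 0.02 -0.0072 0 0" --pt "0.103 0.02 -0.0072 0 0" --pt "0.103 0.02 -0.0072 0 0"

```text
t: 10.3
eef_pos: [0.5652, -0.1567, 0.0053]
ee_rot: [-3.14, -0.0, -1.45]
force: [-0.6, 0.7, 0.2]
width: 0.0259
gripper_force: 10.0
```

Request:
step_arm --pt "0 0 -0.001 0 0" --pt "0 0 -0.001 0 0" --pt "0 0 -0.001 0 0.05" --pt "0 0 -0.001 0 0.05" --pt "0 0 -0.001 0 0.05" --pt "0 0 -0.001 0 0.05" --pt "0 0 0.03 0 0.05" --pt "0 0 0.07 0 0.05" --pt "0 0 0.12 0 0.06" --pt "0 0 0.17 0 0.0876" --pt "-0.05 0.15 0.2 0 0.0876" --pt "-0.05 0.15 0.2 0 0.0876" --pt "-0.05 0.15 0.2 0 0.0876" --pt "-0.05 0.15 0.2 0 0.0876"

```text
t: 11.7
eef_pos: [0.5138, -0.0035, 0.2059]
ee_rot: [-3.139, 0.001, -1.447]
force: [0.4, -0.5, 0.9]
width: 0.0867
gripper_force: 0.0
```

```bash
cat > blk.py <<'E'
from h import *
s=arm.get_state(); print(s["t"],s["eef_pos"],s["ee_rot"],s["width"],s["force"])
S=cam("side");T=cam("top")
G=[.5652,-.1567,.024]
ps={}
for n,C in(("T",T),("S",S)):
    h=cv2.cvtColor(C["im"],cv2.COLOR_BGR2HSV).astype(int); H,Sa,V=h[...,0],h[...,1],h[...,2]
    u,v=proj(C,G).astype(int); print(n,u,v)
    W=((abs(H-15)<9)&(Sa>70)&(V>90)).astype(np.uint8); W2=W*0; sl=(slice(v-30,v+30),slice(u-35,u+35)); W2[sl]=W[sl]
    N,L,st,ce=cv2.connectedComponentsWithStats(W2)
    if N<2: print("none"); continue
    i=1+np.argmax(st[1:,4]); c=max(cv2.findContours((L==i).astype(np.uint8),0,1)[0],key=cv2.contourArea)
    w=np.array([plane(C,p,.024) for p in cv2.boxPoints(cv2.minAreaRect(c))]); ps[n]=ce[i]
    e=max((w[1]-w[0],w[2]-w[1]),key=np.linalg.norm); print(n,st[i],plane(C,ce[i],.024).round(4),w[:,:2].round(3).tolist(),"ang",np.degrees(np.arctan2(e[1],e[0]))%180)
if len(ps)==2: print(tri(T,ps["T"],S,ps["S"]))
cv2.imwrite("pics/blk.png",np.hstack([cv2.resize(T["im"][200:320,360:520],(480,360)),cv2.resize(S["im"][140:260,360:460],(300,360))]))
E
python3 blk.py
```

```text
11.7 [ 0.51376308 -0.00346224  0.20592973] [-3.13899602e+00  1.01588060e-03 -1.44693495e+00] 0.08670368562553542 [ 0.37481795 -0.51064259  0.87275802]
T 431 240
T [424 237  21  12 178] [ 0.5609 -0.1635  0.024 ] [[0.57, -0.137], [0.577, -0.182], [0.554, -0.184], [0.547, -0.14]] ang 98.19471004443426
S 376 209
S [369 202  16  18 170] [ 0.5642 -0.1554  0.024 ] [[0.571, -0.126], [0.58, -0.189], [0.557, -0.185], [0.549, -0.123]] ang 98.3913242106298
(array([ 0.5647886 , -0.16424324,  0.01659145]), np.float64(0.005651170844536553))
```

Request:
step_arm --pt "0.05 -0.149 -0.05 1.578 0.0876" --pt "0.05 -0.149 -0.08 1.578 0.0876" --pt "0.05 -0.149 -0.08 1.578 0.0876" --pt "0.05 -0.149 -0.08 1.578 0.0876" --pt "0.05 -0.149 -0.08 1.578 0.0876" --pt "0.05 -0.149 -0.08 1.578 0.0876" --pt "0.05 -0.149 -0.08 1.578 0.0876" --pt "0.05 -0.149 -0.08 1.578 0.0876" --pt "0.05 -0.149 -0.08 1.578 0.0876" --pt "0.05 -0.149 -0.08 1.578 0.0876" --pt "0.05 -0.149 -0.08 1.578 0.0876" --pt "0.05 -0.149 -0.08 1.578 0.0876" --pt "0.05 -0.149 -0.08 1.578 0.0876" --pt "0.05 -0.149 -0.08 1.578 0.0876" --pt "0.05 -0.149 -0.08 1.578 0.0876"

```text
t: 13.3
eef_pos: [0.5645, -0.1559, 0.1242]
ee_rot: [3.142, 0.0, 0.126]
force: [-0.4, 0.4, 0.3]
width: 0.0876
gripper_force: 0.0
```

```bash
python3 blk.py
```

```text
13.3 [ 0.56449028 -0.15589517  0.12423198] [3.14157045e+00 1.94904401e-04 1.26405665e-01] 0.08763704997017045 [-0.38192349  0.4446043   0.30776737]
T 431 240
none
S 376 209
S [369 202  16  17 161] [ 0.5649 -0.1557  0.024 ] [[0.571, -0.126], [0.58, -0.189], [0.558, -0.185], [0.55, -0.123]] ang 98.3913242106298
```

View pics/blk.png

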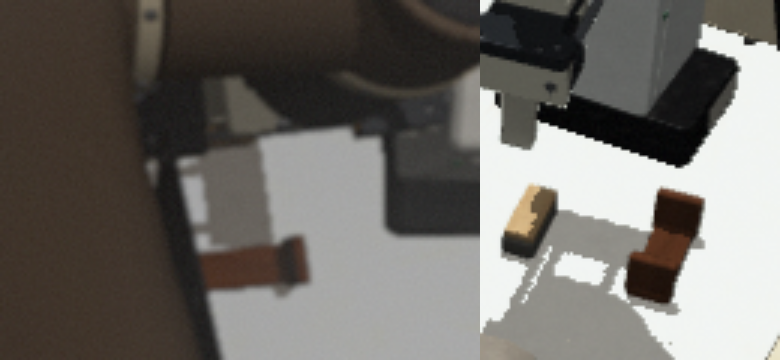

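The block lies upright, wood up, at about (530,220) in the mosaic, clear of the empty cradle. The fingers are positioned over its ends.

Request:
step_arm --pt "0.0 0 -0.05 0.004 0.0876" --pt "0.0 0 -0.09 0.004 0.0876" --pt "0.0 0 -0.105 0.004 0.0876" --pt "0.0 0 -0.115 0.004 0.0876" --pt "0.0 0 -0.1185 0.004 0.0876" --pt "0.0 0 -0.1185 0.004 0.0876" --pt "0.0 0 -0.1185 0.004 0.0" --pt "0.0 0 -0.1185 0.004 0.0" --pt "0.0 0 -0.1185 0.004 0.0" --pt "0.0 0 -0.1185 0.004 0.0" --pt "0.0 0 -0.1185 0.004 0.0" --pt "0.0 0 -0.1185 0.004 0.0" --pt "0.0 0 -0.1185 0.004 0.0" --newtons 10

```text
t: 14.7
eef_pos: [0.5649, -0.1556, 0.0064]
ee_rot: [3.141, -0.001, 0.132]
force: [-1.0, 0.8, 5.2]
width: 0.0617
gripper_force: 10.0
```

Request:
step_arm --pt "0 0 0.02 0 0" --pt "0 0 0.06 0 0" --pt "0 0 0.1 0 0" --pt "0 0 0.14 0 0" --pt "0 0 0.18 0 0" --pt "-0.149 0.318 0.21 -0.353 0" --pt "-0.149 0.318 0.21 -0.353 0" --pt "-0.149 0.318 0.21 -0.353 0" --pt "-0.149 0.318 0.21 -0.353 0" --pt "-0.149 0.318 0.21 -0.353 0" --pt "-0.149 0.318 0.21 -0.353 0" --pt "-0.149 0.318 0.21 -0.353 0" --pt "-0.149 0.318 0.21 -0.353 0" --pt "-0.149 0.318 0.21 -0.353 0" --pt "-0.149 0.318 0.21 -0.353 0" --pt "-0.149 0.318 0.21 -0.353 0" --pt "-0.149 0.318 0.21 -0.353 0" --pt "-0.149 0.318 0.21 -0.353 0" --pt "-0.149 0.318 0.21 -0.353 0" --newtons 12

```text
t: 16.6
eef_pos: [0.4158, 0.1617, 0.2157]
ee_rot: [3.141, 0.0, -0.222]
force: [0.2, 0.0, -1.4]
width: 0.0619
gripper_force: 12.0
```

Request:
step_arm --pt "0 0 -0.03 0 0" --pt "0 0 -0.05 0 0" --pt "0 0 -0.057 0 0" --pt "0 0 -0.057 0 0"

```text
t: 17.0
eef_pos: [0.4153, 0.1618, 0.1583]
ee_rot: [3.14, 0.001, -0.221]
force: [0.5, 0.2, -0.2]
width: 0.062
gripper_force: 12.0
```

```bash
python3 - <<'E'
from h import *
s=arm.get_state(); print(s["t"],s["eef_pos"],s["ee_rot"],s["width"],s["force"])
S=cam("side");T=cam("top")
a=cv2.resize(S["im"][190:400,280:480],(570,598),interpolation=2); b=cv2.resize(T["im"][240:345,220:345],(225,189),interpolation=2); o=np.zeros((600,800,3),np.uint8);o[:598,:570]=a;o[:189,575:]=b
cv2.imwrite("pics/pre.png",o)
E
```

```text
17.0 [0.41530227 0.16183902 0.15825395] [ 3.13983281e+00  9.55348599e-04 -2.21109552e-01] 0.0620328988414627 [ 0.45833901  0.24636738 -0.23354067]
```

View pics/pre.png

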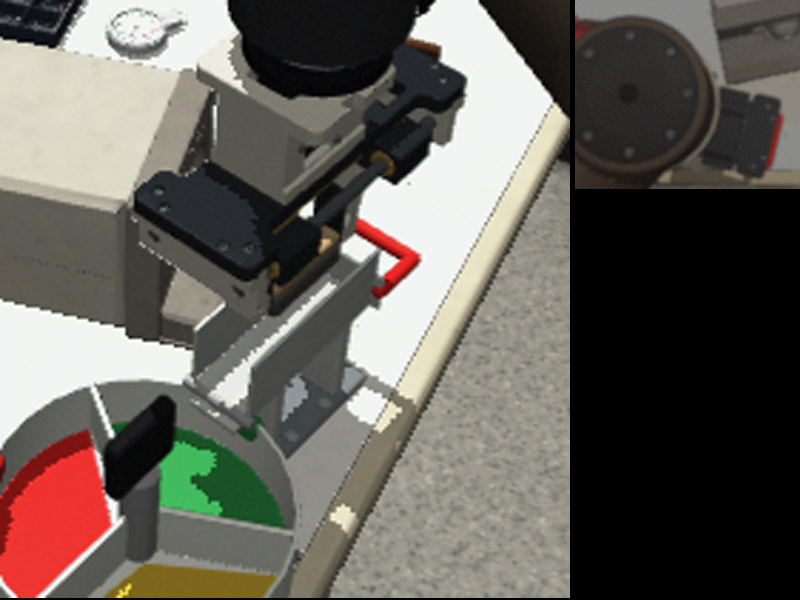

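The block hangs centred over the trough at about (305,275), aligned with it. The green floor is under the mouth. Lowering.

Request:
step_arm --pt "0.0005 0.0005 -0.02 0 0" --pt "0.0005 0.0005 -0.035 0 0" --pt "0.0005 0.0005 -0.045 0 0" --pt "0.0005 0.0005 -0.05 0 0" --pt "0.0005 0.0005 -0.053 0 0" --pt "0.0005 0.0005 -0.055 0 0" --pt "0.0005 0.0005 -0.055 0 0" --pt "0.0005 0.0005 -0.055 0 0"

```text
t: 17.9
eef_pos: [0.4163, 0.163, 0.1042]
ee_rot: [-3.141, -0.0, -0.221]
force: [0.5, 0.2, -0.2]
width: 0.0619
gripper_force: 12.0
```

Request:
step_arm --pt "0 0 -0.001 0 0" --pt "0 0 -0.0018 0 0" --pt "0 0 -0.0024 0 0" --pt "0 0 -0.0024 0 0"

```text
t: 18.3
eef_pos: [0.4161, 0.1629, 0.1015]
ee_rot: [-3.142, -0.0, -0.221]
force: [-0.8, -0.3, -1.1]
width: 0.0616
gripper_force: 12.0
```

Request:
step_arm --pt "0 0 -0.0005 0 0" --pt "0 0 -0.0008 0 0" --pt "0 0 -0.0008 0 0"

```text
t: 18.6
eef_pos: [0.4161, 0.1629, 0.1014]
ee_rot: [-3.142, -0.0, -0.221]
force: [-4.1, 0.3, 8.7]
width: 0.0621
gripper_force: 12.0
```

Contact with the chute floor (8.7 N). I back off slightly, release and rise.

Request:
step_arm --pt "0 0 0.0007 0 0" --pt "0 0 0.0007 0 0.069" --pt "0 0 0.0007 0 0.069" --pt "0 0 0.0007 0 0.069" --pt "0 0 0.0007 0 0.069" --pt "0 0 0.01 0 0.069" --pt "0 0 0.03 0 0.069" --pt "0 0 0.06 0 0.069" --pt "0 0 0.1 0 0.069" --pt "0 0 0.12 0 0.05"

```text
t: 19.6
eef_pos: [0.4171, 0.1634, 0.2246]
ee_rot: [-3.138, -0.003, -0.22]
force: [0.4, 0.4, -0.9]
width: 0.0649
gripper_force: 0.0
```

```bash
python3 - <<'E'
from h import *
s=arm.get_state(); print(s["t"],s["eef_pos"],s["ee_rot"],s["width"],s["force"])
S=cam("side");T=cam("top")
a=cv2.resize(S["im"][190:400,280:480],(570,598),interpolation=2); b=cv2.resize(T["im"][240:345,220:345],(225,189),interpolation=2); o=np.zeros((600,800,3),np.uint8);o[:598,:570]=a;o[:189,575:]=b
cv2.imwrite("pics/laid.png",o)
E
```

```text
19.6 [0.41710864 0.1634173  0.22462396] [-3.13842453e+00 -3.08981908e-03 -2.20294495e-01] 0.06490815913374913 [ 0.36564042  0.35116984 -0.94426715]
```

View pics/laid.png

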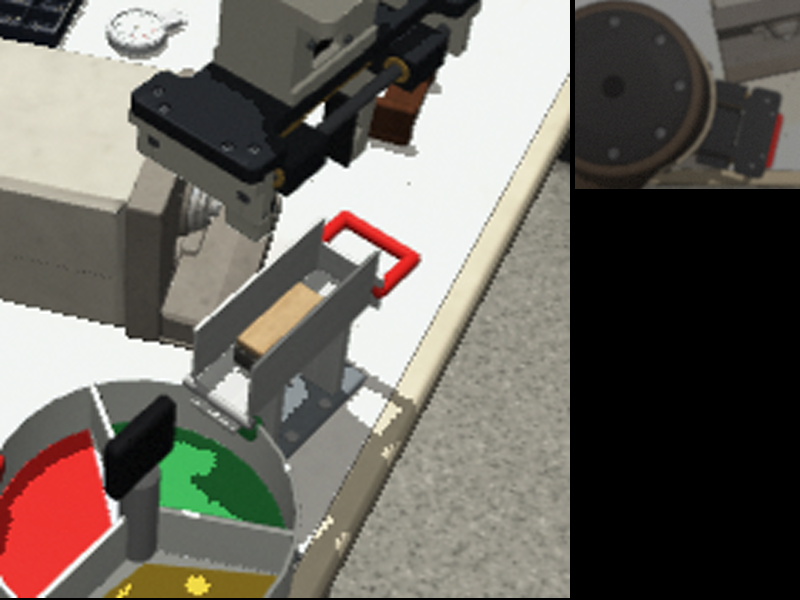

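Block lies flat in the trough at about (280,320), clear of the mouth. Next the red handle, whose bar is at about (385,235) in the crop.

Request:
step_arm --pt "-0.022 -0.096 0 0 0.02" --pt "-0.022 -0.096 0 0 0.02" --pt "-0.022 -0.096 0 0 0.02" --pt "-0.022 -0.096 0 0 0.02" --pt "-0.022 -0.096 -0.04 0 0.02" --pt "-0.022 -0.096 -0.08 0 0.02" --pt "-0.022 -0.096 -0.087 0 0.02" --pt "-0.022 -0.096 -0.087 0 0.02" --pt "-0.022 -0.096 -0.087 0 0.02" --newtons 10

```text
t: 20.6
eef_pos: [0.3952, 0.0678, 0.135]
ee_rot: [-3.141, -0.001, -0.22]
force: [-0.2, 0.6, 1.0]
width: 0.0201
gripper_force: 0.0
```

```bash
python3 - <<'E'
from h import *
s=arm.get_state(); print(s["t"],s["eef_pos"],s["ee_rot"],s["width"],s["force"],np.round(s["q"],2))
S=cam("side");T=cam("top")
a=cv2.resize(S["im"][200:360,330:470],(525,600),interpolation=2); b=cv2.resize(T["im"][270:345,260:345],(255,225),interpolation=2); o=np.zeros((600,800,3),np.uint8);o[:600,:525]=a;o[:225,530:785]=b
cv2.imwrite("pics/hnd.png",o)
E
```

```text
20.6 [0.3951836  0.06776345 0.13504618] [-3.14103305e+00 -1.30537674e-03 -2.19715898e-01] 0.02011024652733004 [-0.20136729  0.57986743  1.04359885] [ 0.67 -0.02 -0.69  0.   -0.9   0.68]
```

View pics/hnd.png

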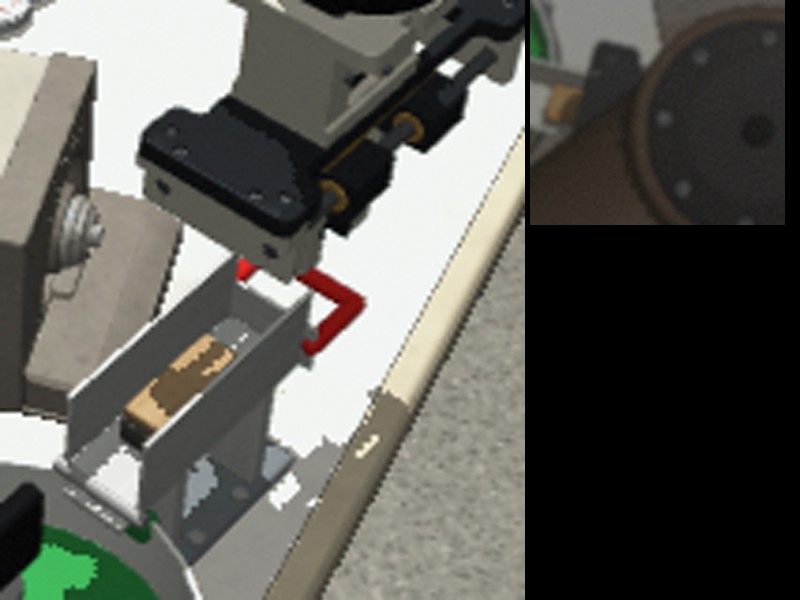

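The near finger's tip (≈(295,278)) sits between the rear wall and the crossbar (≈(345,295)). Descending in two stages with a force check.

Request:
step_arm --pt "-0.001 -0.001 -0.01 0 0.02" --pt "-0.001 -0.001 -0.018 0 0.02" --pt "-0.001 -0.001 -0.026 0 0.02" --pt "-0.001 -0.001 -0.026 0 0.02"

```text
t: 21.1
eef_pos: [0.3922, 0.0653, 0.1064]
ee_rot: [3.14, 0.002, -0.221]
force: [0.7, 0.1, -0.6]
width: 0.0199
gripper_force: 0.0
```

Request:
step_arm --pt "0.001 0.001 -0.005 0 0.02" --pt "0.001 0.001 -0.009 0 0.02" --pt "0.001 0.001 -0.009 0 0.02" --pt "0.001 0.001 -0.009 0 0.0" --pt "0.001 0.001 -0.009 0 0.0" --pt "0.001 0.001 -0.009 0 0.0" --pt "0.001 0.001 -0.009 0 0.0" --newtons 8

```text
t: 21.8
eef_pos: [0.3934, 0.0651, 0.0987]
ee_rot: [3.138, 0.001, -0.22]
force: [2.3, -10.0, 0.9]
width: 0.0096
gripper_force: 8.0
```

Request:
step_arm --pt "-0.0003 -0.0015 0 0 0" --pt "0 -0.0002 0.0117 0 0" --pt "0.0005 0.0019 0.0232 0 0" --pt "0.0012 0.0049 0.0345 0 0" --pt "0.002 0.0087 0.0456 0 0" --pt "0.002 0.0087 0.0456 0 0"

```text
t: 22.4
eef_pos: [0.3957, 0.0751, 0.1451]
ee_rot: [3.141, -0.0, -0.221]
force: [0.2, -7.2, 1.2]
width: 0.0097
gripper_force: 8.0
```

Request:
step_arm --pt "0.001 0.0036 0.0107 0 0" --pt "0.0023 0.009 0.0211 0 0" --pt "0.0037 0.0151 0.031 0 0" --pt "0.0052 0.022 0.0404 0 0" --pt "0.0069 0.0295 0.0493 0 0" --pt "0.0087 0.0376 0.0575 0 0" --pt "0.0107 0.0463 0.0651 0 0" --pt "0.0128 0.0555 0.0721 0 0" --pt "0.0148 0.0646 0.0779 0 0" --pt "0.0148 0.0646 0.0779 0 0" --pt "0.0148 0.0646 0.0779 0 0" --pt "0.0148 0.0646 0.0779 0 0" --pt "0.0148 0.0646 0.0779 0 0" --pt "0.0148 0.0646 0.0779 0 0" --pt "0.0148 0.0646 0.0779 0 0" --pt "0.0148 0.0646 0.0779 0 0"

```text
t: 24.0
eef_pos: [0.4109, 0.1397, 0.2237]
ee_rot: [3.141, -0.001, -0.22]
force: [-4.3, -6.7, 9.9]
width: 0.0094
gripper_force: 8.0
```

```bash
python3 - <<'E'
from h import *
s=arm.get_state(); print(s["t"],s["eef_pos"],s["force"],s["width"])
S=cam("side");T=cam("top")
a=cv2.resize(S["im"][220:450,260:460],(520,598),interpolation=2)
cv2.imwrite("pics/up.png",a)
E
```

```text
24.0 [0.41086195 0.13965047 0.22365379] [-4.30257893 -6.73136142  9.87902849] 0.00941984341708546
```

View pics/up.png

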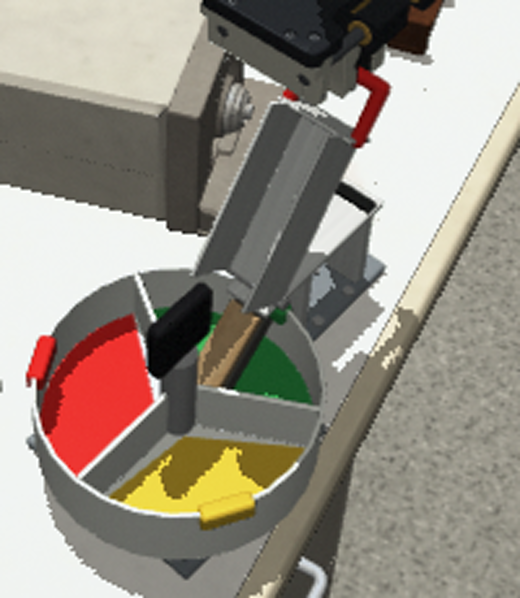

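The chute is raised and the block has slid out into the green compartment (≈(230,345)). That was my eleventh picture, one over the limit of 10, so I use only numbers from here on. I check whether the block lies flat from its projected length.

```bash
cat > fin.py <<'E'
from h import *
s=arm.get_state(); print(s["t"],s["eef_pos"],s["force"])
ax=np.array([.4435,.2855]); d=np.array([-.2204,-.9754]); e=np.array([.9754,-.2204])
for n,box in(("S",(330,400,325,385)),("T",(265,335,228,268))):
    C=cam("side" if n=="S" else "top"); h=cv2.cvtColor(C["im"],cv2.COLOR_BGR2HSV).astype(int); H,Sa,V=h[...,0],h[...,1],h[...,2]
    W=((abs(H-14)<7)&(Sa>50)&(Sa<190)&(V>70)).astype(np.uint8); M=W*0; M[box[0]:box[1],box[2]:box[3]]=W[box[0]:box[1],box[2]:box[3]]
    N,L,st,ce=cv2.connectedComponentsWithStats(M); 
    if N<2: print(n,"none"); continue
    i=1+np.argmax(st[1:,4]); c=max(cv2.findContours((L==i).astype(np.uint8),0,1)[0],key=cv2.contourArea)
    r=cv2.boxPoints(cv2.minAreaRect(c)); print(n,st[i],r.round(0).tolist())
    for z in(.047,.06):
        w=np.array([plane(C,p,z)[:2]-ax for p in r]); print(z,"along/across mm",(1e3*np.c_[w@d,w@e]).round(0).tolist())
E
python3 fin.py
```

```text
24.1 [0.41087654 0.13965236 0.22367178] [-4.71586696 -5.32527949  9.8680408 ]
S [335 335  25  34 417] [[331.0, 364.0], [348.0, 335.0], [360.0, 341.0], [343.0, 371.0]]
0.047 along/across mm [[17.0, 9.0], [83.0, 28.0], [86.0, 4.0], [21.0, -14.0]]
0.06 along/across mm [[11.0, 3.0], [75.0, 22.0], [78.0, -2.0], [14.0, -19.0]]
T none
```

Request:
step_arm --pt "-0.002 -0.0091 -0.0058 0 0" --pt "-0.0041 -0.0183 -0.0128 0 0" --pt "-0.0061 -0.027 -0.0204 0 0" --pt "-0.0079 -0.0351 -0.0286 0 0" --pt "-0.0096 -0.0426 -0.0375 0 0" --pt "-0.0111 -0.0495 -0.0469 0 0" --pt "-0.0125 -0.0556 -0.0568 0 0" --pt "-0.0138 -0.061 -0.0672 0 0" --pt "-0.0148 -0.0656 -0.0779 0 0" --pt "-0.0156 -0.0694 -0.089 0 0" --pt "-0.0163 -0.0724 -0.1003 0 0" --pt "-0.0168 -0.0745 -0.1118 0 0" --pt "-0.0168 -0.0757 -0.1225 0 0" --pt "-0.0168 -0.0757 -0.1225 0 0"

```text
t: 25.6
eef_pos: [0.3942, 0.0648, 0.0986]
ee_rot: [-3.141, 0.0, -0.221]
force: [1.8, 3.2, -1.6]
width: 0.0094
gripper_force: 8.0
```

Request:
step_arm --pt "0 0 0 0 0.02" --pt "0 0 0 0 0.02" --pt "0 0 0 0 0.02" --pt "0 0 0.02 0 0.02" --pt "0 0 0.06 0 0.02" --pt "0 0 0.11 0 0.02" --pt "0 0 0.15 0 0.02" --pt "0.06 -0.14 0.15 0 0.04" --pt "0.06 -0.14 0.15 0 0.04" --pt "0.06 -0.14 0.15 0 0.04" --pt "0.06 -0.14 0.15 0 0.04" --pt "0.06 -0.14 0.15 0 0.04" --pt "0.06 -0.14 0.15 0 0.04" --pt "0.06 -0.14 0.15 0 0.04"

```text
t: 27.0
eef_pos: [0.4537, -0.0745, 0.2498]
ee_rot: [-3.141, -0.0, -0.219]
force: [-0.3, -0.6, 0.3]
width: 0.0401
gripper_force: 0.0
```

```bash
python3 fin.py; python3 - <<'E'
from h import *
S=cam("side");T=cam("top")
for n,C,r in(("T",T,(170,345,240,345)),("S",S,(262,450,250,455))):
    h=cv2.cvtColor(C["im"],cv2.COLOR_BGR2HSV); H,Sa,V=[h[...,i].astype(int) for i in range(3)]
    for k,m in dict(red=((H<6)|(H>174))&(Sa>150)&(V>80),black=V<45,green=(abs(H-65)<15)&(Sa>120)&(V>60)).items():
        N,L,st,ce=cv2.connectedComponentsWithStats(m.astype(np.uint8))
        for i in range(1,N):
            x,y=ce[i]
            if st[i,4]>30 and r[0]<x<r[1] and r[2]<y<r[3]: print(n,k,st[i],ce[i].round(1))
E
```

```text
27.0 [ 0.45369559 -0.07453352  0.24981984] [-0.25079956 -0.60135198  0.27213973]
S [335 335  25  34 425] [[331.0, 364.0], [348.0, 335.0], [360.0, 341.0], [343.0, 371.0]]
0.047 along/across mm [[17.0, 9.0], [83.0, 28.0], [86.0, 4.0], [21.0, -14.0]]
0.06 along/across mm [[11.0, 3.0], [75.0, 22.0], [78.0, -2.0], [14.0, -19.0]]
T [229 295  39  33 828] [[229.0, 296.0], [267.0, 294.0], [269.0, 325.0], [230.0, 327.0]]
0.047 along/across mm [[8.0, -6.0], [85.0, 17.0], [105.0, -45.0], [28.0, -68.0]]
0.06 along/across mm [[10.0, -7.0], [87.0, 16.0], [106.0, -45.0], [30.0, -68.0]]
T red [ 189  249   62   39 1180] [217.7 268.2]
S red [393 265  34  30 257] [411.7 277. ]
S red [ 275  341   44   62 1613] [296.4 370.9]
S red [270 349  12  21 124] [275.4 357.8]
S black [316 329  26  37 538] [328.5 346.7]
S black [346 342  19  28 103] [355.  355.6]
S green [350 350  30  25 401] [364.5 363.9]
```

```bash
python3 -c "
from station import arm
print(arm.job_done())"
```

```text
the job is handed in; nothing more can be done
None
```

The job is handed in at about 27 s: the block slid into the green compartment under the mouth, the chute is back level and let go, and I never touched the tin, lens clock or spray bottle; I viewed 11 pictures, one over the limit of 10.

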